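# Empty the charm canister into the counting tray and snap its cap shut

## Robot

A 7-joint arm with a two-finger parallel gripper is mounted at the origin on the work surface. World frame = base frame: x ahead of the robot, y to its left, z up, the work surface at z = 0. Lengths are in m, angles in rad, forces in N, time in s.
With the tool pointing down it reaches from about 0.35 to 0.9 m from the base axis. Payload 8.1 kg.
Tool frame: the origin (TCP) lies at the very end of the fingers, on their centre line; the grasp point (between the pads) lies 19 mm behind it (grasp_offset is the distance from the TCP to the grasp point, in m); z points along the fingers, y is the line along which they close (so a half turn about z gives the same grasp; the last joint's range is limited). The gripper opens to 92 mm and grips with 3 to 60 N. Pads are 19 mm wide; open, the fingers measure 130 mm over their backs; the gripper's body (75 mm by 190 mm) begins 47 mm behind the grasp point.
Start: joints at [1.017, 0.434, 0.025, 1.573, -0.012, 1.134, -0.075], TCP at [0.272, -0.563, 0.227] pointing down, gripper open.
Joint ranges: [-2.62, 2.62], [-0.44, 2.09], [-1.27, 1.32], [0.08, 2.57], [-1.32, 4.46], [0.12, 2], [-2.74, 2.74]. Speed limits (rad/s): [2.22, 2.22, 3.01, 3.01, 3.14, 3.14, 3.14].

## Interface

Orientations are given as a rotation vector (axis times angle).
In Python, from cell import observe, get_image, camera_params, sign_off, silhouettes, grasp_offset gives the robot as it stands. The module is installed in compiled form; this text tells all that it offers.
- The arm moves only by the tool jog_arm, never from a script. Its argument "motion" is a list that holds one entry, the list of rows, each a list of 7 numbers: the shift along the tool's x, y, z in m, then the turn, a rotation vector about the tool's x, y, z in rad, then the closure, from -1 (fully open) to 1 (shut), so that 0 is half open. In form: [[[dx, dy, dz, wx, wy, wz, hand], ...]]. A call has 1 to 10 rows; each row is the pose to reach, as a shift and turn from the pose commanded when the call began, along the tool's axes at that moment; what a row does not reach only later rows make up. A row lasts 1/12 s, in which the tool goes at most 41.7 mm and 7.16 degrees, less where a joint would pass 70% of its speed; a pose out of reach is approached as far as the arm can. A call with a gripper value outside its range is refused whole. The fingers move at their own pace and stop on an object; "force" is the grip in N (left out, the last holds). Time passes only in rows, so rows that repeat a pose let the fingers close. It gives the time, the measured TCP pose, the force, the opening and the grip force at its end, in the units of the state.
- observe(): the state, without advancing time (a new reading comes with each control period).
- get_image(name): name is "side" or "top"; returns the picture (480x640x3 uint8, red, green, blue); there is no depth.
- camera_params(name): a dict with "vertical_fov" (degrees; the focal length in pixels is half the picture's height over the tangent of half this angle, whatever the lens; pixels are square), "cx", "cy" (the principal point, pixels), "dist_coeffs" ([k1, k2, p1, p2, k3] as OpenCV has them; the pictures are not rectified), "T" (4x4, takes a point from camera to world coordinates). Camera axes: x right, y down, z forward; pixel columns grow to the right and rows downward; lengths in m; the calibration is good to about 2 mm. A picture is of the moment at which its call begins. camera_params takes no time and is no camera call.
- sign_off(): hands the job in; it is judged then, once.
Trained networks look in the newest picture that a camera, given by its name, has taken for a name from the list of things; names that differ only in an ending like _2 or _b are one class to them, and where a whole thing is asked for, a point or a joint stands for the part that bears it (a point fixed in the world has none). Each returns a list of dicts, best first, with "p" (0 to 1); they miss things now and then, are a little off and sometimes report something else, mostly with a low value. They report only what shows in the picture. A call takes as long as a camera call.
- silhouettes(query, camera): "mask" (480x640 bool, what is visible of it) and "pixel" ([column, row] in pixels, amid what is visible of it).
The state is a dict: "clock": time; "joints": joint angles; "dq": joint speeds; "joint_efforts": joint torques, N m; "position": TCP position; "ee_rot": TCP orientation; "force": force on the tool from outside, world axes, zero at the start; "ft_torque": the same for the moment, N m; "width": opening from 0.0 (shut) to 1.0 (fully open); "gripper_force": force on a finger pad.
Only numpy, scipy, OpenCV 4.12 (cv2) and the standard library are available. Lean on these libraries where they do the work, as an engineer would, in place of code of your own. Each camera call takes 0.05 s, during which the arm holds its last target. There are 200 camera calls.

## Task

Tip all five bead charms out of the metal canister into the shallow counting tray, then stand the empty canister upright again on the flat presentation pad. Put its snap cap on the neck and press it straight down until it clicks, and keep pressing past the click until it is fully home; finish like that, still pressing the cap down firmly with the gripper, without letting go. Leave everything else on the counter where it lies.

Things in the scene. Friction and masses are not known exactly. Their poses are not given: they have to be found in the camera images.
- pot: stock canister: a round double-walled aluminium pot, 68 mm high, about 0.25 kg, open at the top, upright on the pad at the start, the five charms inside. Origin at the centre of its underside, z up its axis. Body 58 mm in diameter from 0 to 50 mm up, then a flat shoulder and a neck 45 mm in diameter up to 68 mm, its top 3.5 mm tapered to 40 mm. Straight bore 37 mm wide, inner floor 6 mm up
- pot_rim (a point): centre of the canister's mouth, level with the neck's rim, 68 mm above its origin. Four small sprung catch lugs stand 2.5 mm out of the neck, 9 to 10 mm below the rim, at 45, 135, 225 and 315 degrees from the canister's x axis; the cap snaps over them
- cap: the canister's snap cap: round, aluminium, 58 mm in diameter, 20.5 mm high, about 60 g, lying open side down on the pad at the start. Origin at the centre of its open underside, z up to its closed top. Its skirt has an inner bead 46.6 mm in diameter near the open end. It goes on at any turn. Fully home its origin is 52 mm above the canister's (2 mm gap at the shoulder)
- cap_top (a point): centre of the cap's closed top, 20 mm above its origin; fully home it is 72 mm above the canister's origin. Going on, the cap meets the lugs 9 mm above home; the straight push it needs grows to 10 to 14 N some 6.5 mm above home, then it clicks over and the force drops to almost nothing; home, it is a hard stop. Pulling it off takes about 12 N
- tray: the counting tray: a shallow black open box, fixed to the counter, empty at the start; 220 mm (its x) by 280 mm (its y), walls 6 mm thick and 34 mm high, lined floor 6 mm above the counter. Origin at the centre of its underside
- pad: the presentation pad: a flat grey suede mat with a dark leather edge, fixed to the counter, 240 mm (its x) by 280 mm (its y), 6 mm thick. Origin at the centre of its underside; its top is 6 mm above the origin
- bead0: one of five alike gold-plated bead charms: a barrel 13 mm in diameter and 10 mm long with a dark core, about 12 g, in the canister at the start. Origin at the centre of one flat end, z along the barrel
- bead1: one of five alike gold-plated bead charms: a barrel 13 mm in diameter and 10 mm long with a dark core, about 12 g, in the canister at the start. Origin at the centre of one flat end, z along the barrel
- bead2: one of five alike gold-plated bead charms: a barrel 13 mm in diameter and 10 mm long with a dark core, about 12 g, in the canister at the start. Origin at the centre of one flat end, z along the barrel
- bead3: one of five alike gold-plated bead charms: a barrel 13 mm in diameter and 10 mm long with a dark core, about 12 g, in the canister at the start. Origin at the centre of one flat end, z along the barrel
- bead4: one of five alike gold-plated bead charms: a barrel 13 mm in diameter and 10 mm long with a dark core, about 12 g, in the canister at the start. Origin at the centre of one flat end, z along the barrel
- loupe: folding loupe on the pad's far part, 54 x 24 mm, 16 mm high; to be left alone
- tweezers: steel tweezers on the pad's far part, 145 mm long (along its x), 10 mm high; to be left alone
- ring_box: closed black ring box, 56 x 50 x 43 mm, on the counter at the left; to be left alone
- bangle: gold bangle lying flat on the counter at the back, 70 mm in diameter, 10 mm high; to be left alone
- calculator: desk calculator on the counter at the right, 150 x 105 mm, 16 mm high; to be left alone

How it is judged:
By the outcome, as a careful person would: the job done as asked, in the order asked, and still so for the second after the job is handed in, while the arm keeps its last pose, push and grip.
It also fails if it takes over 72 s, if anything falls off the work surface, if the arm or the gripper's body presses on something with over 40 N, if the wrist force passes 120 N, or if a joint passes its speed limit or range.

## Working session

There is one attempt and no reset: what is moved stays moved. The work goes in short steps, Python scripts to look and compute and a tool call to move; the robot and the scene stay as the last step left them, time stands still between calls to the robot, and variables do not carry over. Pictures are saved under pics/ and viewed, at most 10 in all, crops included, and the job is handed in when it is done.

Besides the shell and the picture viewer there is one more tool, called after "Emit:" by a JSON object that holds its "method" and its "body". jog_arm: Moves the arm, as the interface text tells. Its arguments: {"type":"object","properties":{"motion":{"type":"array"},"force":{"type":"number"}},"required":["motion"]}

```bash
mkdir -p pics; cat > h.py <<'E'
import numpy as np, cv2
from scipy.spatial.transform import Rotation as R
from cell import *
def K(n):
    c=camera_params(n); f=240/np.tan(np.radians(c["vertical_fov"])/2)
    return np.array([[f,0,c["cx"]],[0,f,c["cy"]],[0,0,1]]),np.array(c["dist_coeffs"],float),np.array(c["T"])
def ray(n,px):
    k,d,T=K(n); u=cv2.undistortPoints(np.array([[px]],float),k,d)[0,0]
    return T[:3,3],T[:3,:3]@np.array([u[0],u[1],1])
def atz(n,px,z):
    o,v=ray(n,px); return o+v*(z-o[2])/v[2]
def proj(n,P):
    k,d,T=K(n); Ti=np.linalg.inv(T)
    return cv2.projectPoints(np.atleast_2d(np.array(P,float)),cv2.Rodrigues(Ti[:3,:3])[0],Ti[:3,3],k,d)[0][:,0]
def snap(n,f):
    im=get_image(n); cv2.imwrite("pics/"+f,im[:,:,::-1]); return im
E
cat > a.py <<'E'
from h import *
a=snap("side","s0.png");b=snap("top","t0.png")
for n in("side","top"):
    print(n,K(n)[2].round(3).tolist())
    for q in("pot","pot_rim","cap","tray","pad","loupe","tweezers"):
        for r in silhouettes(q,n)[:2]:
            m=r["mask"];ys,xs=np.nonzero(m); print(n,q,round(r["p"],2),np.round(r["pixel"]),m.sum(),xs.min(),xs.max(),ys.min(),ys.max(),atz(n,r["pixel"],0.006).round(3))
s=observe();print(s)
print(grasp_offset)
E
python3 a.py
```

```text
side [[-0.866, -0.391, 0.312, 0.2], [-0.5, 0.674, -0.543, 0.722], [0.002, -0.627, -0.779, 1.115], [0.0, 0.0, 0.0, 1.0]]
side pot 0.94 [321. 303.] 603 312 335 288 318 [0.516 0.101 0.006]
side pot_rim 0.8 [323. 304.] 619 311 335 288 318 [0.512 0.1   0.006]
side pot_rim 0.19 [289. 282.] 107 266 299 269 305 [0.622 0.087 0.006]
side cap 0.96 [285. 344.] 477 273 296 333 357 [0.536 0.248 0.006]
side cap 0.56 [410. 166.] 1099 384 436 149 185 [ 0.519 -0.501  0.006]
side tray 0.7 [356. 221.] 5841 307 403 173 263 [ 0.566 -0.197  0.006]
side tray 0.56 [325. 303.] 572 312 333 289 319 [0.507 0.094 0.006]
side pad 0.62 [297. 326.] 8264 227 366 265 392 [0.535 0.19  0.006]
side loupe 0.76 [249. 330.] 208 239 258 322 339 [0.635 0.259 0.006]
side loupe 0.38 [283. 346.] 449 273 295 334 357 [0.538 0.254 0.006]
side tweezers 0.61 [291. 284.] 149 265 299 269 307 [0.616 0.088 0.006]
top [[0.015, -0.998, 0.067, 0.513], [-1.0, -0.015, -0.001, -0.002], [0.002, -0.067, -0.998, 1.304], [0.0, 0.0, 0.0, 1.0]]
top pot 0.81 [276. 272.] 394 263 287 262 284 [0.509 0.115 0.006]
top pot_rim 0.77 [276. 271.] 377 263 287 
[... 522 characters left out ...]
s': array([ 1.01739419,  0.43446449,  0.0250054 ,  1.57320755, -0.01160391,
        1.13400582, -0.07512226]), 'dq': array([ 6.22797070e-04, -2.07343243e-03,  1.88101719e-05, -1.82490662e-03,
       -3.64212450e-04,  1.71240162e-03,  2.04840465e-04]), 'joint_efforts': array([ 2.47533126e-04, -6.67596459e+01,  9.83889364e-01, -3.14798176e+01,
       -6.07742742e-02,  3.25601699e-02,  9.87590306e-05]), 'position': array([ 0.27228248, -0.56258157,  0.22676105]), 'ee_rot': array([3.06210588e+00, 7.01949816e-01, 1.32393943e-05]), 'force': array([0.09171643, 0.09272004, 0.54058892]), 'ft_torque': array([0.01463275, 0.00863793, 0.04345441]), 'gripper_force': 0.0, 'width': 1.0000077782004548}
0.0188
```

```bash
python3 - <<'E'
import cv2,numpy as np
a=cv2.imread("pics/t0.png")[190:330,180:480];b=cv2.imread("pics/s0.png")[140:400,215:455]
cv2.imwrite("pics/t1.png",cv2.resize(a,(800,373),interpolation=cv2.INTER_CUBIC))
cv2.imwrite("pics/s1.png",cv2.resize(b,(554,600),interpolation=cv2.INTER_CUBIC))
E
```

```text
(no output)
```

View pics/t1.png

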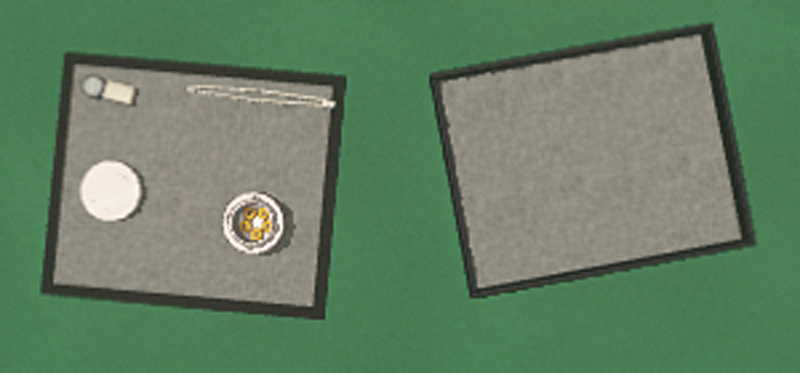

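View pics/s1.png

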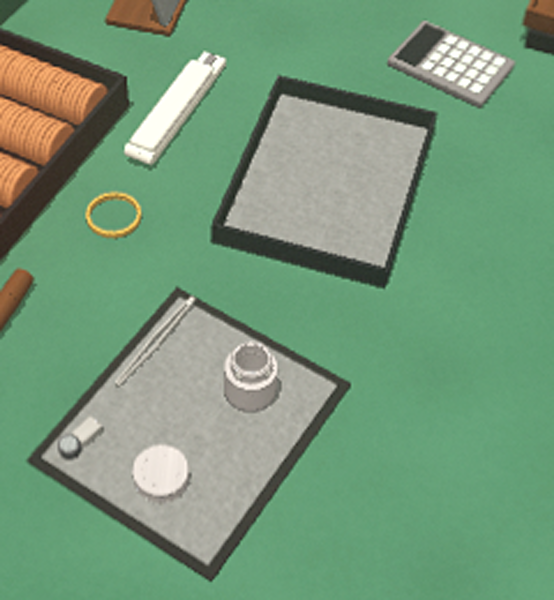

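Top view: the pot with gold beads sits at about (276,272), the cap at (221,260) and the tray is at right around (401,251). The side view shows the pot at (321,303) and the cap at (285,344), with loupe and tweezers on the far pad edge. Next I'll refine the pot, cap, tray and pad poses by silhouette fitting.

```bash
cat >> h.py <<'E'
def cyl(x,y,z0,parts,n=40):
    t=np.linspace(0,2*np.pi,n); return np.array([[x+r*np.cos(a),y+r*np.sin(a),z0+h] for r,h in parts for a in t])
POT=[(.029,0),(.029,.05),(.0225,.05),(.0225,.0645),(.020,.068)]; CAP=[(.029,0),(.029,.0205)]
def model_mask(n,parts,x,y,z0,S=4):
    m=np.zeros((480*S,640*S),np.uint8)
    for i in range(len(parts)-1):
        h=cv2.convexHull(((proj(n,cyl(x,y,z0,parts[i:i+2]))+.5)*S).astype(np.int32)); cv2.fillConvexPoly(m,h,1)
    return m
def fit(n,parts,mask,x,y,z0):
    from scipy.optimize import minimize
    big=cv2.resize(mask.astype(np.uint8),(2560,1920),interpolation=cv2.INTER_NEAREST)
    f=lambda p:-((M:=model_mask(n,parts,p[0]/100,p[1]/100,z0))&big).sum()/(M|big).sum()
    r=minimize(f,[x*100,y*100],method="Nelder-Mead",options=dict(initial_simplex=[[x*100-1,y*100-1],[x*100+1,y*100-1],[x*100,y*100+1]],maxiter=50,xatol=.01,fatol=1e-4))
    return r.x/100,-r.fun
E
python3 - <<'E'
from h import *
for n in("side","top"):
    get_image(n)
    for q,p,x0 in(("pot",POT,(.50,.11)),("cap",CAP,(.53,.25))):
        r=silhouettes(q,n)[0]; print(n,q,fit(n,p,r["mask"],*x0,.006))
    for q,z in(("tray",.034),("pad",.006)):
        m=max(silhouettes(q,n),key=lambda r:r["mask"].sum())["mask"].astype(np.uint8)
        c=max(cv2.findContours(m,0,1)[0],key=cv2.contourArea)
        P=np.array([atz(n,p,z)[:2] for p in c[:,0]],np.float32); print(n,q,cv2.minAreaRect(P))
E
```

```text
side pot (array([0.465, 0.04 ]), np.float64(-0.0))
side cap (array([0.495, 0.18 ]), np.float64(-0.0))
side tray ((0.5650339126586914, -0.1980234831571579), (0.22338274121284485, 0.3106331527233124), 11.227142333984375)
side pad ((0.5384426116943359, 0.1802496463060379), (0.28404974937438965, 0.24626964330673218), 86.80694580078125)
top pot (array([0.465, 0.04 ]), np.float64(-0.0))
top cap (array([0.51, 0.2 ]), np.float64(-0.0))
top tray ((0.5719342231750488, -0.20928387343883514), (0.22189970314502716, 0.2826594114303589), 11.730878829956055)
top pad ((0.5418868660926819, 0.17725615203380585), (0.27877023816108704, 0.24104031920433044), 85.75100708007812)h.py:28: RuntimeWarning: overflow encountered in scalar negative
  f=lambda p:-((M:=model_mask(n,parts,p[0]/100,p[1]/100,z0))&big).sum()/(M|big).sum()
```

Emit:
{"method": "jog_arm", "body": {"motion": [[[0, 0, -0.02, 0, 0, 0.1, -1], [0, 0, -0.04, 0, 0, 0.2, -1], [0, 0, -0.06, 0.0, 0, 0.3, -1], [0, 0, -0.06, 0.1, 0, 0.3, -1], [0, 0, -0.06, 0.2, 0, 0.3, -1]]]}}

```text
clock: 1.72
position: [0.2729, -0.5622, 0.2905]
ee_rot: [-2.939, -0.222, 0.063]
force: [-0.3, -0.0, -0.9]
width: 1.001
gripper_force: 0.0
```

```bash
python3 - <<'E'
from h import *
s=observe();print(s["clock"],s["joints"].round(4).tolist(),s["position"].round(4).tolist(),s["ee_rot"].round(4).tolist(),s["dq"].round(3))
print(R.from_rotvec(s["ee_rot"]).as_matrix().round(3))
E
```

```text
1.7167 [0.9984, 0.5235, 0.1023, 1.2912, -0.0876, 1.5242, -0.3156] [0.2729, -0.5622, 0.2905] [-2.9394, -0.2217, 0.0631] [ 0.186  0.871  0.025 -1.172 -0.266  1.552  0.188]
[[ 0.988  0.144 -0.057]
 [ 0.153 -0.97   0.188]
 [-0.028 -0.195 -0.981]]
```

```bash
sed -i 's/f=lambda p:-((M/f=lambda p:-1.0*int(((M/; s/)&big).sum()\/(M|big).sum()/)\&big).sum())\/int((M|big).sum())/' h.py
cat >> h.py <<'E'
import json
def log(settle=True):
    s=observe(); open("log.jsonl","a").write(json.dumps([s["joints"].tolist(),s["position"].tolist(),s["ee_rot"].tolist()])+"\n"); return s
def to(p,Rm):
    s=observe();A=R.from_rotvec(s["ee_rot"]);
    return A.inv().apply(np.array(p)-s["position"]).round(4).tolist(),(A.inv()*R.from_matrix(Rm)).as_rotvec().round(4).tolist()
def tool(z,y):
    z=np.array(z,float);z/=np.linalg.norm(z);y=np.array(y,float);y-=z*(y@z);y/=np.linalg.norm(y);return np.c_[np.cross(y,z),y,z]
E
python3 - <<'E'
from h import *
s=log()
for n in("side","top"):
    get_image(n)
    for q,p,x0 in(("pot",POT,(.50,.11)),("cap",CAP,(.53,.25))):
        r=silhouettes(q,n)[0]; print(n,q,fit(n,p,r["mask"],*x0,.006))
s=log();print(s["joints"],s["position"],s["ee_rot"])
E
```

```text
side pot (array([0.50414115, 0.11377383]), np.float64(0.934853090172239))
side cap (array([0.53231241, 0.25566606]), np.float64(0.9570596797671034))
top pot (array([0.50592876, 0.11088071]), np.float64(0.6104755341144038))
top cap (array([0.53473726, 0.25491179]), np.float64(0.8909616775126536))
[ 0.99879735  0.52456653  0.101633    1.29757539 -0.08602516  1.5163547
 -0.31610136] [ 0.27230269 -0.56242308  0.28702052] [-2.94041687 -0.22069921  0.0648137 ]
```

Emit:
{"method": "jog_arm", "body": {"motion": [[[0.03, -0.04, 0, 0.1, 0, 0, -1], [0.06, -0.08, 0, 0.2, 0, 0, -1], [0.09, -0.12, 0, 0.3, 0.0, 0, -1], [0.12, -0.16, 0, 0.4, 0, 0, -1], [0.12, -0.2, 0, 0.4, 0, 0, -1], [0.12, -0.2, 0, 0.4, 0, 0, -1], [0.12, -0.2, 0, 0.4, 0, 0, -1]]]}}

```text
clock: 2.6
position: [0.3644, -0.3445, 0.3245]
ee_rot: [-2.54, -0.193, 0.095]
force: [1.4, -1.3, 0.8]
width: 1.002
gripper_force: 0.0
```

```bash
python3 - <<'E'
from h import *
s=log()
print(s["joints"].round(3),s["position"],s["dq"].round(2)); print(R.from_rotvec(s["ee_rot"]).as_matrix().round(3))
E
```

```text
[ 0.847  0.509  0.016  1.366 -0.294  1.793 -0.544] [ 0.36438304 -0.34447044  0.32448356] [ 0.04  0.02  0.06 -0.06  0.04  0.01  0.04]
[[ 0.987  0.117 -0.11 ]
 [ 0.159 -0.819  0.552]
 [-0.025 -0.562 -0.827]]
```

Emit:
{"method": "jog_arm", "body": {"motion": [[[0.03, -0.03, 0, 0, 0.1, 0.1, -1], [0.06, -0.06, 0, 0, 0.2, 0.1, -1], [0.08, -0.1, 0, 0.0, 0.3, 0.1, -1], [0.08, -0.14, 0.0, 0, 0.3, 0, -1], [0.08, -0.14, 0, 0, 0.3, 0, -1], [0.08, -0.14, 0, 0, 0.3, 0, -1]]]}}

```text
clock: 3.1
position: [0.4254, -0.2214, 0.4012]
ee_rot: [-2.521, -0.069, -0.287]
force: [-1.5, -1.1, -0.7]
width: 0.999
gripper_force: 0.0
```

```bash
python3 - <<'E'
from h import *
s=log()
print(s["joints"].round(3),s["position"],s["dq"].round(2)); print(R.from_rotvec(s["ee_rot"]).as_matrix().round(3))
E
```

```text
[ 0.81   0.263 -0.03   1.574 -0.561  1.616 -0.672] [ 0.42544263 -0.22144975  0.40119622] [ 0.01  0.06  0.04 -0.01  0.02 -0.01 -0.01]
[[ 0.975  0.113  0.189]
 [-0.015 -0.822  0.569]
 [ 0.22  -0.558 -0.8  ]]
```

```bash
cat > fk.py <<'E'
import numpy as np, json, itertools
from scipy.spatial.transform import Rotation as R
from scipy.optimize import least_squares
LO=np.array([-2.62,-.44,-1.27,.08,-1.32,.12,-2.74]);HI=np.array([2.62,2.09,1.32,2.57,4.46,2,2.74])
Z=lambda a:R.from_euler("z",a);Y=lambda a:R.from_euler("y",a)
def fk(q,p,s):
    A=Z(p[0]+s[0]*q[0]);x=np.array([0,0,p[1]])+A.apply([p[7],0,0])
    A=A*Y(q[1])*Z(s[1]*q[2]);x=x+A.apply([p[5],0,p[2]])
    A=A*Y(q[3]);x=x+A.apply([-p[6],0,0]); A=A*Z(s[2]*q[4]);x=x+A.apply([0,0,p[3]])
    A=A*Y(q[5]);x=x+A.apply([p[8],0,0]);A=A*Z(s[3]*q[6]+p[9]);x=x+A.apply([0,0,p[4]])
    return x,A
def calib():
    D=[json.loads(l) for l in open("log.jsonl")]
    D.append([[1.01739419,.43446449,.0250054,1.57320755,-.01160391,1.13400582,-.07512226],[.27228248,-.56258157,.22676105],[3.06210588,.701949816,0]])
    best=None
    for s in itertools.product([1,-1],repeat=4):
      for o in (0,):
        def f(p):
            r=[]
            for q,x,w in D:
                X,A=fk(q,p,s); r+=list((X-x)*10)+list((A.inv()*R.from_rotvec(w)).as_rotvec())
            return np.r_[r,(p[5:9])*1e-3]
        for o,k in itertools.product((-2.1,-.1,2),(0,1.57,3.1,-1.57)):
            g=least_squares(f,[o,.33,.35,.35,.3,0,0,0,0,k],max_nfev=60)
            if best is None or g.cost<best[0]: best=(g.cost,g.x,s)
    return best
def ik(x,Rm,p,s,q0,w=.02):
    Rm=R.from_matrix(Rm) if not isinstance(Rm,R) else Rm
    def f(q):
        X,A=fk(q,p,s);return np.r_[(X-x)*10,(A.inv()*Rm).as_rotvec(),w*.1*(q-q0)]
    g=least_squares(f,np.clip(q0,LO+.01,HI-.01),bounds=(LO,HI)); X,A=fk(g.x,p,s)
    return g.x,np.linalg.norm(X-x),(A.inv()*Rm).magnitude()
if __name__=="__main__":
    c=calib();print(c);json.dump([list(c[1]),list(c[2])],open("fk.json","w"))
E
time python3 fk.py
```

```text
(np.float64(0.013777091705093029), array([-9.37410268e-02,  1.51619254e-01,  6.15601400e-01,  4.10948066e-01,
        3.60105603e-01, -2.74201609e-02,  4.48646298e-02, -3.74457219e-03,
       -5.29532901e-04,  1.48476537e+00]), (-1, -1, -1, -1))
real	0m12.849s
user	0m13.382s
sys	0m0.048s
```

```bash
python3 - <<'E'
import re
t=open("fk.py").read()
t=t.replace("def fk(q,p,s):","def fk(q,p,s):\n    q=np.array(q)+np.r_[0,p[10:15],0]").replace("np.r_[r,(p[5:9])*1e-3]","np.r_[r,p[5:9]*3e-3,p[10:15]*3e-3]").replace("0,0,0,0,k]","0,0,0,0,k,0,0,0,0,0]").replace("for s in itertools.product([1,-1],repeat=4)","for s in [(-1,-1,-1,-1)]").replace("max_nfev=60","max_nfev=200")
open("fk.py","w").write(t)
E
python3 fk.py; python3 - <<'E'
from fk import *
p,s=json.load(open("fk.json"))
for l in open("log.jsonl"):
    q,x,w=json.loads(l);X,A=fk(q,np.array(p),s);print((X-x).round(4),(A.inv()*R.from_rotvec(w)).as_rotvec().round(4))
E
```

```text
(np.float64(0.001643695431371735), array([-1.30097248e-01,  2.56405889e-01,  5.39210116e-01,  4.38838025e-01,
        3.76067573e-01, -2.05400924e-01, -7.32508869e-04, -7.75048843e-03,
       -9.83299841e-03,  1.54868420e+00,  3.31667469e-01, -1.05421114e-01,
       -3.36765129e-01,  7.37155932e-02,  1.06997520e-02]), (-1, -1, -1, -1))
[ 0.0002  0.0006 -0.0001] [-0.0031  0.0151 -0.0027]
[ 0.0002  0.0006 -0.0001] [-0.0032  0.0148 -0.0023]
[-0.0018 -0.003   0.    ] [-0.0052 -0.0202 -0.0025]
[ 0.0021  0.0018 -0.0005] [ 0.0071 -0.0116  0.0041]
```

```bash
python3 - <<'E'
from fk import *
D=[json.loads(l) for l in open("log.jsonl")]+[[[1.01739419,.43446449,.0250054,1.57320755,-.01160391,1.13400582,-.07512226],[.27228248,-.56258157,.22676105],[3.06210588,.701949816,0]]]
res=[]
for s in itertools.product([1,-1],repeat=7):
    for k in (0,1,2,3):
        def rr(v):
            r=[]
            for q,x,w in D:
                q=np.array(q)*s; A=Z(q[0]+v[0])*Y(q[1])*Z(q[2])*Y(q[3])*Z(q[4])*Y(q[5])*Z(q[6]+k*np.pi/2+v[1]); r+=list((A.inv()*R.from_rotvec(w)).as_rotvec())
            return np.array(r)
        g=least_squares(rr,[0,0],max_nfev=30); res.append((g.cost,s,k,g.x.round(3)))
res.sort(key=lambda r:r[0])
for r in res[:8]:print(r)
E
```

```text
(np.float64(3.554033318299541e-11), (-1, -1, -1, -1, -1, -1, -1), 0, array([-3.142, -1.571]))
(np.float64(3.554033318331222e-11), (-1, -1, -1, -1, -1, -1, -1), 2, array([3.142, 1.571]))
(np.float64(3.5540333184327906e-11), (-1, 1, -1, 1, -1, 1, -1), 2, array([-0.   , -1.571]))
(np.float64(3.5540333184665615e-11), (-1, 1, -1, 1, -1, 1, -1), 0, array([-0.   ,  1.571]))
(np.float64(3.5540337655665153e-11), (-1, 1, -1, 1, -1, 1, -1), 1, array([0., 0.]))
(np.float64(0.028221484208827377), (-1, 1, 1, 1, -1, 1, -1), 1, array([0.009, 0.091]))
(np.float64(0.028221484208827443), (-1, 1, 1, 1, -1, 1, -1), 0, array([0.009, 1.661]))
(np.float64(0.02822148420883754), (-1, -1, 1, -1, -1, -1, -1), 1, array([-3.132, -3.051]))
```

```bash
cat > fk.py <<'E'
import numpy as np, json
from scipy.spatial.transform import Rotation as R
from scipy.optimize import least_squares
LO=np.array([-2.62,-.44,-1.27,.08,-1.32,.12,-2.74]);HI=np.array([2.62,2.09,1.32,2.57,4.46,2,2.74])
Z=lambda a:R.from_euler("z",a);Y=lambda a:R.from_euler("y",a)
def frames(q):
    A=Z(-q[0]);F=[A];A=A*Y(q[1]);F.append(A);A=A*Z(-q[2]);F.append(A);A=A*Y(q[3]);F.append(A);A=A*Z(-q[4]);F.append(A);A=A*Y(q[5]);F.append(A);A=A*Z(-q[6]+np.pi/2);F.append(A);return F
def calib():
    D=[json.loads(l) for l in open("log.jsonl")]
    M=[];b=[]
    for q,x,w in D: M.append(np.hstack([f.as_matrix() for f in frames(q)]));b+=x
    M=np.vstack(M);b=np.array(b);lam=1e-4
    # prior: z lengths of shoulder/upper/fore/tool plausible, rest zero
    p0=np.zeros(21);p0[2]=.3;p0[8]=.4;p0[14]=.4;p0[20]=.3
    d=np.linalg.lstsq(np.vstack([M,lam**.5*np.eye(21)]),np.r_[b-M@p0,np.zeros(21)],rcond=None)[0]
    return p0+d,(M@(p0+d)-b)
P=calib()[0]
def fk(q):
    F=frames(q);return sum(f.apply(P[3*i:3*i+3]) for i,f in enumerate(F)),F[-1]
def ik(x,Rm,q0,w=.02,m=.03):
    Rm=Rm if isinstance(Rm,R) else R.from_matrix(Rm)
    def f(q):
        X,A=fk(q);return np.r_[(X-x)*10,(A.inv()*Rm).as_rotvec(),w*.1*(q-q0)]
    g=least_squares(f,np.clip(q0,LO+m+.01,HI-m-.01),bounds=(LO+m,HI-m)); X,A=fk(g.x)
    return g.x,np.linalg.norm(X-x),(A.inv()*Rm).magnitude()
if __name__=="__main__":
    p,r=calib();print(p.reshape(7,3).round(3));print(abs(r).max())
E
echo '[[1.01739419,0.43446449,0.0250054,1.57320755,-0.01160391,1.13400582,-0.07512226],[0.27228248,-0.56258157,0.22676105],[3.06210588,0.701949816,0]]' >> log.jsonl
python3 fk.py
```

```text
[[ 0.003 -0.026  0.301]
 [ 0.015 -0.026  0.062]
 [-0.011  0.001  0.462]
 [-0.001  0.001  0.018]
 [ 0.019  0.012  0.418]
 [-0.004  0.012  0.023]
 [-0.026  0.005  0.323]]
9.959969791706325e-05
```

```bash
cat > plan.py <<'E'
from fk import *
from h import tool
q0=np.array([0.81,0.263,-0.03,1.574,-0.561,1.616,-0.672])
def side(psi,t,sg=1):
    c=np.array([np.cos(psi)*np.cos(t),np.sin(psi)*np.cos(t),-np.sin(t)]); return tool(c,[-sg*np.sin(psi),sg*np.cos(psi),0])
if __name__=="__main__":
  G=np.array([.5045,.113,.040]);PR=np.array([.56,-.20,.15])
  for deg in range(-180,180,20):
   for sg in(1,-1):
    psi=np.radians(deg)
    for td in(30,):
      Rm=side(psi,np.radians(td),sg);q,e,r=ik(G+.0188*Rm[:,2],Rm,q0,w=.005)
      if e<.003 and r<.02:
        out=[]
        for roll in(150,180,-150,-180):
          Rp=R.from_matrix(side(psi,0,sg))*Z(np.radians(roll)); z=Rp.as_matrix()[:,2]
          qq,ee,rr=ik(PR+.0188*z,Rp,q,w=.005); 
          if ee<.003 and rr<.02: out.append((roll,qq.round(2).tolist()))
        print(deg,sg,td,q.round(2).tolist(),out)
E
python3 plan.py
```

```text
-180 1 30 [-0.26, 1.2, 0.18, 1.12, -0.27, 1.89, -1.6] []
-180 -1 30 [0.09, 1.2, -0.57, 1.15, 0.16, 1.89, 1.11] []
-160 1 30 [-0.39, 1.2, 0.18, 1.11, -0.07, 1.89, -1.43] []
-160 -1 30 [-0.06, 1.19, -0.51, 1.14, 0.32, 1.97, 1.32] []
-140 1 30 [-0.51, 1.17, 0.15, 1.17, 0.14, 1.81, -1.29] [(180, [-0.4, 1.31, 0.75, 1.12, 0.43, 1.97, 2.54]), (-150, [-0.41, 1.29, 0.72, 1.15, 0.43, 1.97, 1.98]), (-180, [-0.4, 1.31, 0.75, 1.12, 0.43, 1.97, 2.54])]
-120 1 30 [-0.62, 1.11, 0.09, 1.31, 0.36, 1.68, -1.21] [(180, [-0.22, 1.1, 0.06, 1.35, 0.96, 1.97, 2.15]), (-150, [-0.22, 1.09, 0.04, 1.38, 0.95, 1.97, 1.6]), (-180, [-0.22, 1.1, 0.06, 1.35, 0.96, 1.97, 2.15])]
-100 1 30 [-0.7, 1.05, 0.01, 1.5, 0.59, 1.53, -1.19] [(180, [-0.28, 1.01, -0.01, 1.64, 1.16, 1.79, 2.02]), (-150, [-0.31, 1.0, 0.02, 1.68, 1.14, 1.76, 1.47]), (-180, [-0.28, 1.01, -0.01, 1.64, 1.16, 1.79, 2.02])]
-80 1 30 [-0.73, 0.98, -0.12, 1.71, 0.86, 1.4, -1.26] [(180, [-0.44, 0.94, 0.1, 1.95, 1.35, 1.54, 1.84]), (-150, [-0.45, 0.94, 0.11, 1.98, 1.35, 1.53, 1.29]), (-180, [-0.44, 0.94, 0.1, 1.95, 1.35, 1.54, 1.84])]
-60 1 30 [-0.68, 0.96,
[... 1217 characters left out ...]
, 1.36, -0.69, 1.07, -0.48, 1.91, 0.64]), (-150, [0.9, 1.32, -0.52, 1.06, -0.6, 1.96, 0.19]), (-180, [0.98, 1.36, -0.69, 1.07, -0.48, 1.91, 0.64])]
100 -1 30 [0.75, 1.1, -0.77, 1.81, -0.38, 0.87, 0.66] [(150, [0.85, 1.37, -0.43, 1.01, -0.64, 1.97, -1.84]), (180, [0.85, 1.36, -0.4, 1.04, -0.64, 1.97, -2.33]), (-180, [0.85, 1.36, -0.4, 1.04, -0.64, 1.97, -2.33])]
120 1 30 [0.11, 1.03, 0.11, 1.61, -0.8, 1.45, -1.89] []
120 -1 30 [0.56, 1.1, -0.65, 1.6, -0.28, 1.21, 0.74] []
140 1 30 [-0.01, 1.1, 0.14, 1.4, -0.62, 1.65, -1.85] []
140 -1 30 [0.4, 1.14, -0.61, 1.4, -0.15, 1.5, 0.82] []
160 1 30 [-0.13, 1.16, 0.17, 1.23, -0.45, 1.8, -1.75] []
160 -1 30 [0.24, 1.18, -0.58, 1.25, -0.0, 1.73, 0.94] []
```

```bash
cat > go.py <<'E'
from plan import *
from h import *
import sys
G=np.array([.5045,.113,.040]);psi=np.radians(-80);Rm=side(psi,np.radians(30));d=Rm[:,2]
def show(p,Rt,n=6):
    s=log();A=R.from_rotvec(s["ee_rot"]);Rt=Rt if isinstance(Rt,R) else R.from_matrix(Rt)
    v=A.inv().apply(np.array(p)-s["position"]);w=(A.inv()*Rt).as_rotvec()
    print("pos",s["position"].round(4),"q",s["joints"].round(2),"f",s["force"].round(1),"wid",round(s["width"],3),"t",s["clock"])
    print("MOVE",v.round(4).tolist(),w.round(4).tolist(),"rows",np.linalg.norm(v)/.0417,np.degrees(np.linalg.norm(w))/7.16)
    q=s["joints"]
    for k in range(1,n+1):
        q2,e,r=ik(s["position"]+(np.array(p)-s["position"])*k/n,A*R.from_rotvec(w*k/n),q,w=.005);print(k,q2.round(2).tolist(),round(e,4),round(r,3));q=q2
E
python3 - <<'E'
from go import *
show(G+.0188*d-.13*d+[0,0,.12],Rm)
E
```

```text
pos [ 0.4254 -0.2214  0.4012] q [ 0.81  0.26 -0.03  1.57 -0.56  1.62 -0.67] f [-1.5 -1.1 -0.7] wid 0.999 t 3.1
MOVE [0.0135, -0.2424, 0.4046] [-1.1366, -1.4489, -1.4206] rows 11.314787727797102 18.611315510728925
1 [0.6, 0.21, -0.14, 1.61, -0.31, 1.5, -0.74] 0.0 0.0
2 [0.34, 0.21, -0.26, 1.64, -0.04, 1.45, -0.88] 0.0 0.0
3 [0.04, 0.29, -0.34, 1.64, 0.23, 1.47, -1.05] 0.0 0.0
4 [-0.25, 0.43, -0.37, 1.62, 0.46, 1.57, -1.17] 0.0 0.0
5 [-0.51, 0.61, -0.37, 1.58, 0.65, 1.7, -1.2] 0.0 0.0
6 [-0.73, 0.79, -0.36, 1.52, 0.82, 1.83, -1.14] 0.0 0.0
```

Emit:
{"method": "jog_arm", "body": {"motion": [[[0.001, -0.02, 0.033, -0.095, -0.121, -0.118, -1], [0.002, -0.04, 0.067, -0.189, -0.242, -0.237, -1], [0.003, -0.061, 0.101, -0.284, -0.362, -0.355, -1], [0.005, -0.081, 0.135, -0.379, -0.483, -0.474, -1], [0.006, -0.101, 0.169, -0.474, -0.604, -0.592, -1], [0.007, -0.121, 0.202, -0.568, -0.725, -0.71, -1], [0.007, -0.121, 0.202, -0.568, -0.725, -0.71, -1], [0.007, -0.121, 0.202, -0.568, -0.725, -0.71, -1], [0.007, -0.121, 0.202, -0.568, -0.725, -0.71, -1], [0.007, -0.121, 0.202, -0.568, -0.725, -0.71, -1]]]}}

```text
clock: 3.93
position: [0.4579, -0.0066, 0.3063]
ee_rot: [2.735, 1.267, -0.395]
force: [-0.4, 1.4, -0.5]
width: 0.998
gripper_force: 0.0
```

```bash
python3 - <<'E'
from go import *
show(G+.0188*d-.13*d+[0,0,.12],Rm,3)
E
```

```text
pos [ 0.4579 -0.0066  0.3063] q [ 0.07  0.27 -0.37  1.67  0.23  1.47 -1.06] f [-0.4  1.4 -0.5] wid 0.998 t 3.9333
MOVE [0.201, -0.1148, 0.0387] [-0.5678, -0.7243, -0.7004] rows 5.628007532016752 9.25493908465209
1 [-0.24, 0.44, -0.4, 1.62, 0.47, 1.58, -1.18] 0.0 0.0
2 [-0.5, 0.61, -0.39, 1.57, 0.65, 1.71, -1.21] 0.0 0.0
3 [-0.72, 0.8, -0.37, 1.52, 0.82, 1.84, -1.14] 0.0 0.0
```

Emit:
{"method": "jog_arm", "body": {"motion": [[[0.04, -0.023, 0.008, -0.114, -0.145, -0.14, -1], [0.08, -0.046, 0.016, -0.227, -0.29, -0.28, -1], [0.12, -0.069, 0.023, -0.341, -0.435, -0.42, -1], [0.16, -0.092, 0.031, -0.454, -0.579, -0.56, -1], [0.201, -0.115, 0.039, -0.568, -0.724, -0.7, -1], [0.201, -0.115, 0.039, -0.568, -0.724, -0.7, -1], [0.201, -0.115, 0.039, -0.568, -0.724, -0.7, -1], [0.201, -0.115, 0.039, -0.568, -0.724, -0.7, -1], [0.201, -0.115, 0.039, -0.568, -0.724, -0.7, -1], [0.201, -0.115, 0.039, -0.568, -0.724, -0.7, -1]]]}}

```text
clock: 4.77
position: [0.4878, 0.2072, 0.2143]
ee_rot: [1.418, 1.693, -0.825]
force: [-1.0, 0.4, -0.5]
width: 1.002
gripper_force: 0.0
```

```bash
python3 - <<'E'
from go import *
show(G+.0188*d-.13*d+[0,0,.02],Rm,3)
for n in("side","top"):
    snap(n,n+"2.png")
    for q,p,x0 in(("pot",POT,(.50,.11)),("cap",CAP,(.53,.25))):
        for r in silhouettes(q,n)[:1]: print(n,q,r["p"],fit(n,p,r["mask"],*x0,.006))
E
```

```text
pos [0.4878 0.2072 0.2143] q [-0.67  0.77 -0.46  1.58  0.82  1.86 -1.2 ] f [-1.   0.4 -0.5] wid 1.002 t 4.7667
MOVE [0.0858, 0.0005, 0.0487] [-0.0028, 0.0008, 0.0034] rows 2.367492434500312 0.03585716725900783
1 [-0.67, 0.82, -0.45, 1.58, 0.84, 1.83, -1.23] 0.0 0.0
2 [-0.68, 0.86, -0.45, 1.59, 0.85, 1.79, -1.26] 0.0 0.0
3 [-0.68, 0.91, -0.44, 1.59, 0.86, 1.76, -1.3] 0.0 0.0
top pot 0.84 (array([0.50720432, 0.11389472]), np.float64(0.8053727333781061))
top cap 0.62 (array([0.53453918, 0.25414917]), np.float64(0.6754678659509648))
```

Emit:
{"method": "jog_arm", "body": {"motion": [[[0.03, 0, 0.017, 0, 0, 0, -1], [0.06, 0, 0.034, 0, 0, 0, -1], [0.086, 0, 0.05, 0, 0, 0, -1], [0.086, 0, 0.05, 0, 0, 0, -1], [0.086, 0, 0.05, 0, 0, 0, -1]]]}}

```text
clock: 5.48
position: [0.4897, 0.2048, 0.1177]
ee_rot: [1.434, 1.686, -0.824]
force: [1.1, 0.4, 0.6]
width: 1.003
gripper_force: 0.0
```

```bash
python3 - <<'E'
from go import *
show(G+.0188*d,Rm,3)
snap("side","s3.png")
a=cv2.imread("pics/s3.png")[190:400,215:455]
cv2.imwrite("pics/s3c.png",cv2.resize(a,(686,600),interpolation=cv2.INTER_CUBIC))
E
```

```text
pos [0.4897 0.2048 0.1177] q [-0.68  0.89 -0.44  1.61  0.84  1.75 -1.31] f [1.1 0.4 0.6] wid 1.003 t 5.4833
MOVE [0.0204, -0.0001, 0.1383] [-0.0106, -0.0031, -0.0075] rows 3.351597536504329 0.10660277219147568
1 [-0.64, 0.91, -0.43, 1.68, 0.88, 1.68, -1.34] 0.0 0.0
2 [-0.6, 0.93, -0.42, 1.74, 0.92, 1.61, -1.37] 0.0 0.0
3 [-0.56, 0.96, -0.4, 1.8, 0.97, 1.55, -1.41] 0.0 0.0
```

View pics/s3c.png

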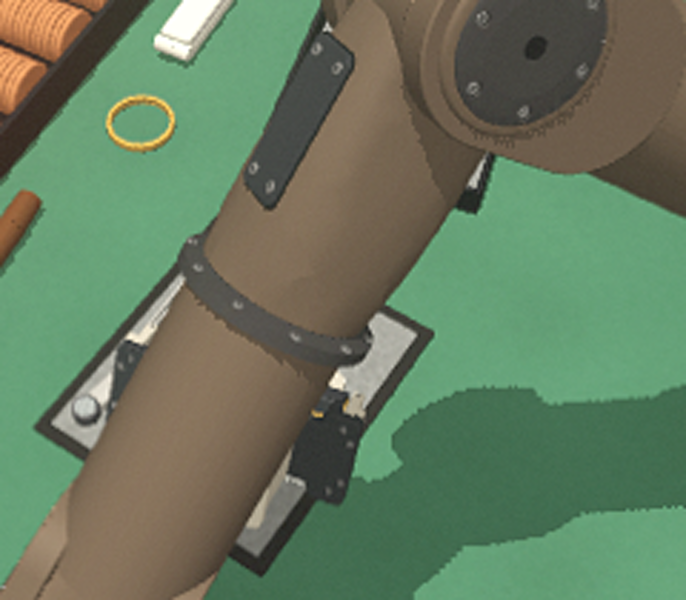

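Emit:
{"method": "jog_arm", "body": {"motion": [[[0.02, 0, 0.01, 0, 0, -0.007, -1], [0.02, 0, 0.04, 0, 0, -0.007, -1], [0.02, 0, 0.07, -0.01, 0, -0.007, -1], [0.02, 0, 0.1, -0.01, 0, -0.007, -1], [0.02, 0, 0.12, -0.01, -0.003, -0.007, -1], [0.02, 0, 0.138, -0.01, -0.003, -0.007, -1], [0.02, 0, 0.138, -0.01, -0.003, -0.007, -1], [0.02, 0, 0.138, -0.01, -0.003, -0.007, -1]]]}}

```text
clock: 6.2
position: [0.508, 0.0983, 0.0318]
ee_rot: [1.421, 1.692, -0.816]
force: [0.6, 1.5, 0.1]
width: 1.001
gripper_force: 0.0
```

```bash
python3 - <<'E'
from go import *
show(G+.0188*d,Rm,1)
for n in("top",):
    snap(n,n+"4.png")
    for r in silhouettes("pot",n)[:1]: print(r["p"],r["mask"].sum(),fit(n,POT,r["mask"],.505,.113,.006))
E
```

```text
pos [0.508  0.0983 0.0318] q [-0.56  0.96 -0.39  1.8   0.97  1.55 -1.41] f [0.6 1.5 0.1] wid 1.001 t 6.2
MOVE [0.0005, -0.0009, 0.0017] [0.0017, -0.0017, -0.002] rows 0.04623107364056902 0.024904182102164708
1 [-0.56, 0.96, -0.39, 1.8, 0.97, 1.55, -1.41] 0.0 0.0
0.62 375 (array([0.50691249, 0.11302758]), np.float64(0.7894807821982468))
```

Emit:
{"method": "jog_arm", "body": {"motion": [[[0, 0, 0.002, 0, 0, 0, -0.3], [0, 0, 0.002, 0, 0, 0, 0], [0, 0, 0.002, 0, 0, 0, 0.3], [0, 0, 0.002, 0, 0, 0, 0.5], [0, 0, 0.002, 0, 0, 0, 0.5], [0, 0, 0.002, 0, 0, 0, 0.5], [0, 0, 0.002, 0, 0, 0, 0.5]]], "force": 35}}

```text
clock: 6.88
position: [0.5075, 0.0968, 0.0295]
ee_rot: [1.418, 1.693, -0.817]
force: [-0.1, 0.7, 0.9]
width: 0.625
gripper_force: 35.0
```

```bash
python3 - <<'E'
from go import *
s=observe();print(s["width"]*.092,s["gripper_force"],s["force"],s["position"])
PR=np.array([.55,-.20,.17]);Rh=R.from_matrix(Rm)
show(s["position"]+[0,0,.14],Rh,3)
q=s["joints"]
R0=R.from_matrix(side(psi,np.radians(10)))
for Rt,x in((R0,[.55,-.18,.2]),(R0*Z(-1),PR),(R0*Z(-2),PR),(R0*Z(-2.6),PR),(R0*Z(-3.1),PR)):
    q,e,r=ik(np.array(x)+.0188*Rt.as_matrix()[:,2],Rt,q,w=.005);print(q.round(2),round(e,4),round(r,3))
E
```

```text
0.057460429203769606 34.99988492403645 [-0.12735622  0.65612859  0.94034789] [0.50750484 0.09676344 0.02954937]
pos [0.5075 0.0968 0.0295] q [-0.56  0.96 -0.39  1.8   0.97  1.54 -1.41] f [-0.1  0.7  0.9] wid 0.625 t 6.8833
MOVE [-0.1212, 0.0001, -0.0701] [0.0021, -0.0011, 0.0006] rows 3.3573141486810556 0.019615091257804026
1 [-0.55, 0.89, -0.41, 1.81, 0.95, 1.58, -1.35] 0.0 0.0
2 [-0.55, 0.81, -0.42, 1.8, 0.92, 1.63, -1.3] 0.0 0.0
3 [-0.54, 0.74, -0.43, 1.79, 0.9, 1.68, -1.23] 0.0 0.0
[-0.31  0.78 -0.15  2.07  1.32  1.57 -1.3 ] 0.0 0.0
[-0.26  0.84 -0.17  2.08  1.37  1.57 -0.36] 0.0 0.0
[-0.24  0.84 -0.2   2.07  1.37  1.59  0.63] 0.0 0.0
[-0.23  0.84 -0.21  2.07  1.38  1.6   1.23] 0.0 0.0
[-0.22  0.84 -0.23  2.07  1.38  1.61  1.73] 0.0 0.0
```

Emit:
{"method": "jog_arm", "body": {"motion": [[[-0.017, 0, -0.01, 0, 0, 0, 0.5], [-0.043, 0, -0.025, 0, 0, 0, 0.5], [-0.074, 0, -0.043, 0, 0, 0, 0.5], [-0.104, 0, -0.06, 0, 0, 0, 0.5], [-0.125, 0, -0.072, 0, 0, 0, 0.5], [-0.13, 0, -0.075, 0, 0, 0, 0.5], [-0.13, 0, -0.075, 0, 0, 0, 0.5], [-0.13, 0, -0.075, 0, 0, 0, 0.5]]]}}

```text
clock: 7.55
position: [0.5073, 0.0963, 0.1787]
ee_rot: [1.419, 1.694, -0.817]
force: [0.0, -0.1, -4.5]
width: 0.624
gripper_force: 35.0
```

```bash
echo '{"p":[0.50750,0.09676,0.02955],"w":[1.418,1.693,-0.817]}' > grasp.json; python3 - <<'E'
from go import *
s=observe();print(s["width"],s["gripper_force"])
show(np.array([.565,-.205,.18])+.0188*d,Rm,4)
snap("side","s5.png")
E
```

```text
0.6244487921062626 35.00009819457773
pos [0.5073 0.0963 0.1787] q [-0.54  0.73 -0.43  1.79  0.9   1.69 -1.22] f [ 0.  -0.1 -4.5] wid 0.624 t 7.55
MOVE [-0.155, 0.0038, 0.2836] [0.0019, -0.0017, 0.0009] rows 7.75028055001126 0.02130684597569066
1 [-0.43, 0.68, -0.41, 1.89, 0.98, 1.59, -1.19] 0.0 0.0
2 [-0.31, 0.65, -0.37, 1.96, 1.07, 1.5, -1.15] 0.0 0.0
3 [-0.2, 0.63, -0.33, 2.01, 1.17, 1.41, -1.11] 0.0 0.0
4 [-0.08, 0.62, -0.28, 2.03, 1.28, 1.31, -1.07] 0.0 0.0
```

View pics/s5.png

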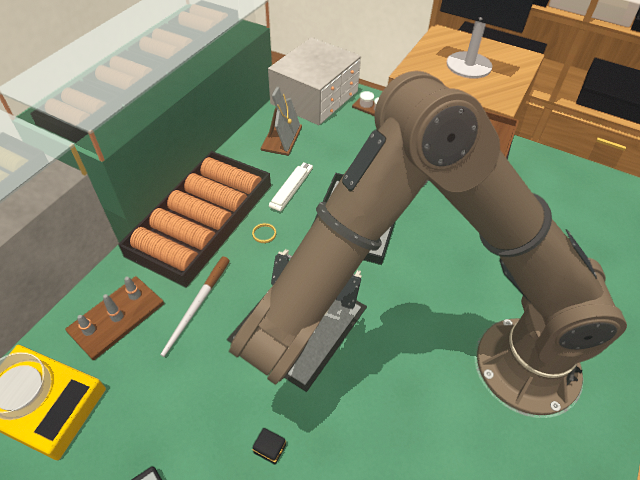

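The side view shows the arm over the pad, hiding the pot; the downward load of about 3–4 N confirms it is held. I'm carrying it over the tray.

Emit:
{"method": "jog_arm", "body": {"motion": [[[-0.012, 0, 0.022, 0, 0, 0, 0.5], [-0.031, 0.001, 0.057, 0, 0, 0, 0.5], [-0.05, 0.001, 0.092, 0, 0, 0, 0.5], [-0.07, 0.002, 0.128, 0, 0, 0, 0.5], [-0.09, 0.002, 0.165, 0, 0, 0, 0.5], [-0.11, 0.003, 0.201, 0, 0, 0, 0.5], [-0.13, 0.003, 0.238, 0, 0, 0, 0.5], [-0.146, 0.004, 0.267, 0, 0, 0, 0.5], [-0.155, 0.004, 0.283, 0, 0, 0, 0.5], [-0.155, 0.004, 0.283, 0, 0, 0, 0.5]]]}}

```text
clock: 8.43
position: [0.5657, -0.2265, 0.1708]
ee_rot: [1.422, 1.69, -0.827]
force: [-0.6, -0.4, -3.0]
width: 0.625
gripper_force: 35.0
```

```bash
python3 - <<'E'
from go import *
R0=R.from_matrix(side(psi,np.radians(8)))
show(np.array([.565,-.215,.125])+.0188*R0.as_matrix()[:,2],R0,2)
E
```

```text
pos [ 0.5657 -0.2265  0.1708] q [-0.07  0.62 -0.27  2.03  1.28  1.31 -1.06] f [-0.6 -0.4 -3. ] wid 0.625 t 8.4333
MOVE [0.0383, 0.0015, 0.0304] [-0.0063, -0.3824, 0.0018] rows 1.1733289317073612 3.0602905069180637
1 [-0.17, 0.78, -0.21, 2.05, 1.37, 1.44, -1.27] 0.0 0.0
2 [-0.25, 0.95, -0.14, 2.03, 1.42, 1.57, -1.43] 0.0 0.0
```

```bash
python3 - <<'E'
from go import *
R0=R.from_matrix(side(psi,np.radians(8)))
show(np.array([.54,-.215,.155])+.0188*R0.as_matrix()[:,2],R0,2)
E
```

```text
pos [ 0.5657 -0.2265  0.1708] q [-0.07  0.62 -0.27  2.03  1.28  1.31 -1.06] f [-0.6 -0.4 -3. ] wid 0.625 t 8.4333
MOVE [0.0145, -0.0232, 0.0118] [-0.0063, -0.3824, 0.0018] rows 0.7151281990245572 3.0602905069180637
1 [-0.17, 0.74, -0.22, 2.08, 1.36, 1.45, -1.26] 0.0 0.0
2 [-0.25, 0.89, -0.16, 2.1, 1.39, 1.58, -1.43] 0.0 0.0
```

Emit:
{"method": "jog_arm", "body": {"motion": [[[0.004, -0.006, 0.003, 0, -0.1, 0, 0.5], [0.007, -0.012, 0.006, 0, -0.2, 0, 0.5], [0.011, -0.018, 0.009, -0.006, -0.3, 0, 0.5], [0.0145, -0.023, 0.012, -0.006, -0.382, 0, 0.5], [0.0145, -0.023, 0.012, -0.006, -0.382, 0, 0.5]]]}}

```text
clock: 8.85
position: [0.5445, -0.2259, 0.1476]
ee_rot: [1.159, 1.408, -1.017]
force: [-0.9, 1.0, -4.6]
width: 0.62
gripper_force: 35.0
```

Emit:
{"method": "jog_arm", "body": {"motion": [[[0, 0, 0, 0, 0, -0.12, 0.5], [0, 0, 0, 0, 0, -0.24, 0.5], [0, 0, 0, 0, 0, -0.36, 0.5], [0, 0, 0, 0, 0, -0.48, 0.5], [0, 0, 0, 0, 0, -0.6, 0.5], [0, 0, 0, 0, 0, -0.72, 0.5], [0, 0, 0, 0, 0, -0.84, 0.5], [0, 0, 0, 0, 0, -0.96, 0.5], [0, 0, 0, 0, 0, -1.08, 0.5], [0, 0, 0, 0, 0, -1.2, 0.5]]]}}

```text
clock: 9.68
position: [0.5463, -0.2273, 0.1532]
ee_rot: [0.198, 2.133, -1.78]
force: [-0.2, -0.3, -3.2]
width: 0.624
gripper_force: 35.0
```

```bash
python3 - <<'E'
from go import *
s=log();print(s["clock"],s["joints"].round(2),s["position"],s["force"].round(1),s["width"],frames(s["joints"])[-1].as_matrix().round(2))
R0=R.from_matrix(side(psi,np.radians(8)))
show(np.array([.54,-.215,.155])+.0188*R0.as_matrix()[:,2],R0*Z(-2.2),2)
E
```

```text
9.6833 [-0.24  0.88 -0.19  2.1   1.4   1.6  -0.22] [ 0.54629686 -0.22730215  0.15317825] [-0.2 -0.3 -3.2] 0.6243532837214243 [[-0.93  0.33  0.18]
 [-0.12  0.2  -0.97]
 [-0.36 -0.92 -0.15]]
pos [ 0.5463 -0.2273  0.1532] q [-0.24  0.88 -0.19  2.1   1.4   1.6  -0.22] f [-0.2 -0.3 -3.2] wid 0.624 t 9.6833
MOVE [0.0038, -0.0015, 0.0054] [0.0058, 0.0091, -0.9955] rows 0.16336134013367726 7.966405795392991
1 [-0.23, 0.89, -0.2, 2.1, 1.4, 1.61, 0.27] 0.0 0.0
2 [-0.22, 0.89, -0.2, 2.1, 1.41, 1.61, 0.76] 0.0 0.0
```

Emit:
{"method": "jog_arm", "body": {"motion": [[[0, 0, 0, 0, 0, -0.1, 0.5], [0, 0, 0, 0, 0, -0.2, 0.5], [0, 0, 0, 0, 0, -0.3, 0.5], [0, 0, 0, 0, 0, -0.4, 0.5], [0, 0, 0, 0, 0, -0.5, 0.5], [0, 0, 0, 0, 0, -0.6, 0.5], [0, 0, 0, 0, 0, -0.7, 0.5], [0, 0, 0, 0, 0, -0.8, 0.5], [0, 0, 0, 0, 0, -0.9, 0.5], [0, 0, 0, 0, 0, -1.0, 0.5]]]}}

```text
clock: 10.52
position: [0.5463, -0.2273, 0.1532]
ee_rot: [0.863, -2.002, 1.835]
force: [0.1, -0.7, -3.7]
width: 0.623
gripper_force: 35.0
```

Emit:
{"method": "jog_arm", "body": {"motion": [[[0, 0, 0, 0, 0, -0.1, 0.5], [0, 0, 0, 0, 0, -0.2, 0.5], [0, 0, 0, 0, 0, -0.3, 0.5], [0, 0, 0, 0, 0, -0.4, 0.5], [0, 0, 0, 0, 0, -0.5, 0.5], [0, 0, 0, 0, 0, -0.6, 0.5], [0, 0, 0, 0, 0, -0.7, 0.5], [0, 0, 0, 0, 0, -0.8, 0.5], [0, 0, 0, 0, 0, -0.8, 0.5], [0, 0, 0, 0, 0, -0.8, 0.5]]]}}

```text
clock: 11.35
position: [0.5462, -0.2275, 0.1535]
ee_rot: [1.389, -1.342, 1.359]
force: [-0.3, -0.1, -2.5]
width: 0.619
gripper_force: 35.0
```

```bash
python3 - <<'E'
from go import *
s=log();print(s["clock"],s["joints"].round(2),s["position"],s["force"].round(1),s["width"],frames(s["joints"])[-1].as_matrix().round(2))
for n in("side","top"):
    snap(n,n+"6.png")
    for r in silhouettes("bead0",n): print(n,round(r["p"],2),np.round(r["pixel"]),r["mask"].sum(),atz(n,r["pixel"],.012).round(3))
E
```

```text
11.35 [-0.21  0.89 -0.23  2.1   1.41  1.63  1.56] [ 0.54620094 -0.22748062  0.15351313] [-0.3 -0.1 -2.5] 0.619275737222988 [[-0.12 -0.98  0.18]
 [-0.17 -0.16 -0.97]
 [ 0.98 -0.15 -0.14]]
```

View pics/side6.png

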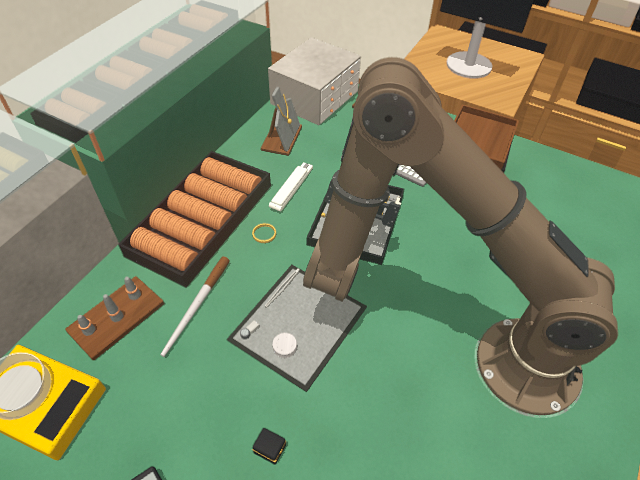

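Emit:
{"method": "jog_arm", "body": {"motion": [[[0, 0, 0, 0, 0.12, 0, 0.5], [0, 0, 0, 0, 0.24, 0, 0.5], [0.015, 0, 0, 0, 0.24, 0, 0.5], [0, 0, 0, 0, 0.24, 0, 0.5], [0.015, 0, 0, 0, 0.24, 0, 0.5], [0, 0, 0, 0, 0.24, 0, 0.5], [0.015, 0, 0, 0, 0.12, 0, 0.5], [0, 0, 0, 0, 0.0, 0, 0.5], [0, 0, 0, 0, 0.0, 0, 0.5]]]}}

```text
clock: 12.3
position: [0.5456, -0.2277, 0.1516]
ee_rot: [1.395, -1.339, 1.354]
force: [0.5, -0.5, -0.9]
width: 0.619
gripper_force: 35.0
```

```bash
python3 - <<'E'
from go import *
s=log();print(s["clock"],s["joints"].round(2),s["position"],s["force"].round(1))
for n in("side","top"):
    snap(n,n+"7.png")
    for r in silhouettes("bead0",n): print(n,round(r["p"],2),np.round(r["pixel"]),r["mask"].sum(),atz(n,r["pixel"],.012).round(3))
a=cv2.imread("pics/side7.png")[150:300,280:440];b=cv2.imread("pics/top7.png")[180:320,330:480]
cv2.imwrite("pics/c7.png",np.vstack([cv2.resize(a,(427,400),interpolation=cv2.INTER_CUBIC)[:300],cv2.resize(b[:105],(427,299),interpolation=cv2.INTER_CUBIC)]))
# untipping plan
show(np.array([.54,-.215,.155])+.0188*d,Rm,1)
E
```

```text
12.3 [-0.21  0.89 -0.23  2.1   1.41  1.62  1.57] [ 0.545587   -0.22772101  0.15156625] [ 0.5 -0.5 -0.9]
side 0.6 [249. 331.] 200 [0.63  0.264 0.012]
side 0.51 [297. 326.] 8096 [0.534 0.192 0.012]
pos [ 0.5464 -0.2277  0.155 ] q [-0.21  0.89 -0.22  2.09  1.41  1.63  1.56] f [ 0.4  0.1 -3.2] wid 0.625 t 12.5
MOVE [-0.0082, 0.0053, 0.004] [-0.571, 0.053, 2.944] rows 0.25297810977985646 24.00109243632952
1 [-0.15, 0.63, -0.18, 2.11, 1.3, 1.23, -1.15] 0.0 0.0
```

View pics/c7.png

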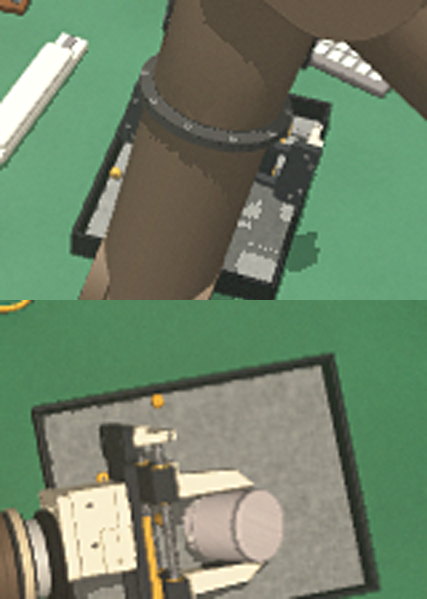

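The top view shows the pot inverted over the tray, with beads seen at the tray floor and the rest hidden by the gripper. I'm rolling back to look.

Emit:
{"method": "jog_arm", "body": {"motion": [[[0, 0, 0, 0, 0, 0.12, 0.5], [0, 0, 0, 0, 0, 0.24, 0.5], [0, 0, 0, 0, 0, 0.36, 0.5], [0, 0, 0, 0, 0, 0.48, 0.5], [0, 0, 0, 0, 0, 0.6, 0.5], [0, 0, 0, 0, 0, 0.72, 0.5], [0, 0, 0, 0, 0, 0.84, 0.5], [0, 0, 0, 0, 0, 0.96, 0.5], [0, 0, 0, 0, 0, 1.08, 0.5], [0, 0, 0, 0, 0, 1.2, 0.5]]]}}

```text
clock: 13.33
position: [0.5464, -0.2273, 0.1547]
ee_rot: [0.469, -2.307, 2.045]
force: [-0.6, 0.2, -2.3]
width: 0.621
gripper_force: 35.0
```

Emit:
{"method": "jog_arm", "body": {"motion": [[[0, 0, 0, 0, 0, 0.12, 0.5], [0, 0, 0, 0, 0, 0.24, 0.5], [0, 0, 0, 0, 0, 0.36, 0.5], [0, 0, 0, 0, 0, 0.48, 0.5], [0, 0, 0, 0, 0, 0.6, 0.5], [0, 0, 0, 0, 0, 0.72, 0.5], [0, 0, 0, 0, 0, 0.84, 0.5], [0, 0, 0, 0, 0, 0.96, 0.5], [0, 0, 0, 0, 0, 1.08, 0.5], [0, 0, 0, 0, 0, 1.2, 0.5]]]}}

```text
clock: 14.17
position: [0.5464, -0.2273, 0.1547]
ee_rot: [0.757, 1.792, -1.411]
force: [-0.6, 0.8, -3.1]
width: 0.622
gripper_force: 35.0
```

```bash
python3 - <<'E'
from go import *
g=json.load(open("grasp.json"));T=np.array(g["p"])
show(T+[0,0,.15],R.from_rotvec(g["w"]),4)
E
```

```text
pos [ 0.5464 -0.2273  0.1547] q [-0.25  0.88 -0.18  2.1   1.4   1.59 -0.84] f [-0.6  0.8 -3.1] wid 0.622 t 14.1667
MOVE [0.006, 0.0288, -0.3261] [-0.1079, 0.3744, 0.5842] rows 7.850674530089342 5.619347343032904
1 [-0.33, 0.82, -0.26, 2.04, 1.23, 1.61, -0.91] 0.0 0.0
2 [-0.4, 0.77, -0.32, 1.97, 1.09, 1.63, -0.99] 0.0 0.0
3 [-0.48, 0.74, -0.36, 1.88, 0.98, 1.65, -1.09] 0.0 0.0
4 [-0.56, 0.72, -0.4, 1.79, 0.89, 1.67, -1.21] 0.0 0.0
```

Emit:
{"method": "jog_arm", "body": {"motion": [[[0, 0.003, -0.033, -0.011, 0.037, 0.058, 0.5], [0.001, 0.006, -0.065, -0.022, 0.075, 0.117, 0.5], [0.002, 0.009, -0.098, -0.032, 0.112, 0.175, 0.5], [0.002, 0.012, -0.13, -0.043, 0.15, 0.234, 0.5], [0.003, 0.014, -0.163, -0.054, 0.187, 0.292, 0.5], [0.004, 0.017, -0.196, -0.065, 0.225, 0.35, 0.5], [0.004, 0.02, -0.228, -0.076, 0.262, 0.409, 0.5], [0.005, 0.023, -0.261, -0.086, 0.3, 0.467, 0.5], [0.005, 0.026, -0.293, -0.097, 0.337, 0.526, 0.5], [0.006, 0.029, -0.326, -0.108, 0.374, 0.584, 0.5]]]}}

```text
clock: 15.0
position: [0.5069, 0.0979, 0.1802]
ee_rot: [1.419, 1.696, -0.82]
force: [0.1, 0.5, -2.7]
width: 0.626
gripper_force: 35.0
```

```bash
python3 - <<'E'
from go import *
g=json.load(open("grasp.json"));T=np.array(g["p"])
s=log();print(s["dq"].round(2))
show(T+[0,0,.0],R.from_rotvec(g["w"]),2)
for n in("side","top"):
    snap(n,n+"8.png")
a=cv2.imread("pics/side8.png")[150:350,280:440];b=cv2.imread("pics/top8.png")[190:320,240:480]
cv2.imwrite("pics/c8.png",np.hstack([cv2.resize(a,(320,400),interpolation=cv2.INTER_CUBIC),cv2.resize(b,(480,260),interpolation=cv2.INTER_CUBIC)[:,:] if 0 else cv2.copyMakeBorder(cv2.resize(b,(480,260),interpolation=cv2.INTER_CUBIC),0,140,0,0,0)]))
E
```

```text
[-0.39 -0.07 -0.13 -0.45 -0.39  0.08 -0.59]
pos [0.5069 0.0979 0.1802] q [-0.56  0.72 -0.4   1.79  0.89  1.67 -1.2 ] f [ 0.1  0.5 -2.7] wid 0.626 t 15.0
MOVE [0.1296, 0.0008, 0.0767] [-0.0031, -0.0021, 0.0027] rows 3.611707856884938 0.036685008153062484
1 [-0.57, 0.83, -0.38, 1.81, 0.92, 1.59, -1.3] 0.0 0.0
2 [-0.58, 0.95, -0.36, 1.8, 0.96, 1.52, -1.4] 0.0 0.0
```

View pics/c8.png

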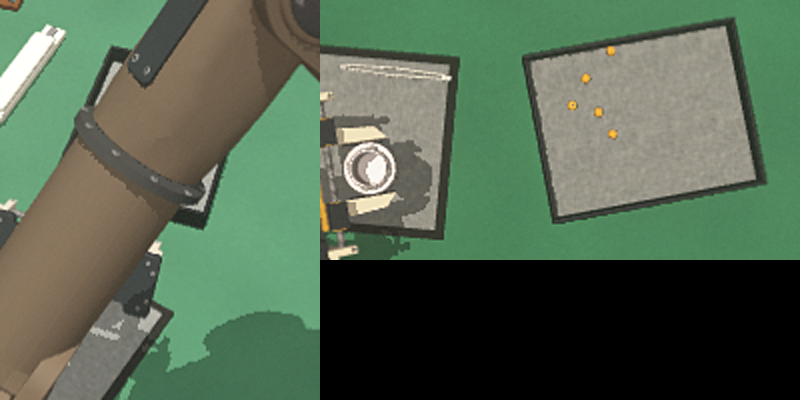

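Five beads lie in the tray and the pot is empty. Next I'll lower it.

Emit:
{"method": "jog_arm", "body": {"motion": [[[0.02, 0, 0.012, 0, 0, 0, 0.5], [0.05, 0, 0.03, 0, 0, 0, 0.5], [0.08, 0.0005, 0.047, 0, 0, 0, 0.5], [0.105, 0.001, 0.062, -0.003, -0.002, 0.003, 0.5], [0.12, 0.001, 0.071, -0.003, -0.002, 0.003, 0.5], [0.125, 0.001, 0.074, -0.003, -0.002, 0.003, 0.5], [0.128, 0.001, 0.0755, -0.003, -0.002, 0.003, 0.5], [0.128, 0.001, 0.0755, -0.003, -0.002, 0.003, 0.5], [0.128, 0.001, 0.0755, -0.003, -0.002, 0.003, 0.5]]]}}

```text
clock: 15.85
position: [0.5077, 0.0957, 0.0314]
ee_rot: [1.415, 1.696, -0.819]
force: [0.4, -0.3, -3.5]
width: 0.624
gripper_force: 35.0
```

```bash
python3 - <<'E'
from go import *
g=json.load(open("grasp.json"));T=np.array(g["p"])
show(T+[0,0,.0],R.from_rotvec(g["w"]),1)
E
```

```text
pos [0.5077 0.0957 0.0314] q [-0.58  0.95 -0.36  1.8   0.96  1.52 -1.39] f [ 0.4 -0.3 -3.5] wid 0.624 t 15.85
MOVE [0.0021, 0.0, 0.0] [0.0005, 0.0002, 0.0036] rows 0.05086637063041716 0.02936816465946481
1 [-0.59, 0.95, -0.36, 1.8, 0.96, 1.52, -1.4] 0.0 0.0
```

Emit:
{"method": "jog_arm", "body": {"motion": [[[0.0005, 0, 0.0003, 0, 0, 0.003, 0.5], [0.001, 0, 0.0006, 0, 0, 0.003, 0.5], [0.0015, 0, 0.0009, 0, 0, 0.003, 0.5], [0.0018, 0, 0.001, 0, 0, 0.003, 0.5], [0.0018, 0, 0.001, 0, 0, 0.003, 0.5]]]}}

```text
clock: 16.27
position: [0.5076, 0.0956, 0.0296]
ee_rot: [1.416, 1.693, -0.818]
force: [-1.3, 2.4, 6.2]
width: 0.623
gripper_force: 35.0
```

Emit:
{"method": "jog_arm", "body": {"motion": [[[-0.0003, 0, 0, 0, 0, 0, -0.2], [-0.0004, 0, 0, 0, 0, 0, -0.3], [-0.0004, 0, 0, 0, 0, 0, -0.5], [-0.0004, 0, 0, 0, 0, 0, -0.7], [-0.0004, 0, 0, 0, 0, 0, -1], [-0.0004, 0, 0, 0, 0, 0, -1], [-0.0004, 0, 0, 0, 0, 0, -1]]]}}

```text
clock: 16.85
position: [0.5072, 0.0952, 0.0284]
ee_rot: [1.416, 1.695, -0.819]
force: [0.2, 0.3, -0.5]
width: 0.962
gripper_force: 0.0
```

Emit:
{"method": "jog_arm", "body": {"motion": [[[0, 0, -0.01, 0, 0, 0, -1], [0, 0, -0.03, 0, 0, 0, -1], [0, 0, -0.06, 0, 0, 0, -1], [0, 0, -0.09, 0, 0, 0, -1], [0, 0, -0.12, 0, 0, 0, -1], [-0.03, 0, -0.15, 0, 0, 0, -1], [-0.06, 0, -0.18, 0, 0, 0, -1], [-0.09, 0, -0.2, 0, 0, 0, -1], [-0.09, 0, -0.2, 0, 0, 0, -1], [-0.09, 0, -0.2, 0, 0, 0, -1]]]}}

```text
clock: 17.68
position: [0.4847, 0.2231, 0.2086]
ee_rot: [1.419, 1.696, -0.813]
force: [-1.0, -0.0, -1.0]
width: 1.001
gripper_force: 0.0
```

```bash
python3 - <<'E'
from go import *
for sy in ([1,0,0],[-1,0,0],[0,1,0],[0,-1,0]):
    print(sy);show([.533,.2555,.15],tool([0,0,-1],sy),3)
snap("side","s9.png");
E
```

```text
[1, 0, 0]
pos [0.4847 0.2231 0.2086] q [-0.72  0.78 -0.42  1.56  0.8   1.85 -1.2 ] f [-1. -0. -1.] wid 1.001 t 17.6833
MOVE [0.0625, 0.0532, 0.0094] [0.0951, 1.0399, 0.161] rows 1.9804130805504554 8.45488177763112
1 [-0.55, 0.66, -0.5, 1.58, 0.71, 1.61, -1.15] 0.0 0.0
2 [-0.33, 0.58, -0.58, 1.63, 0.57, 1.32, -1.06] 0.0 0.0
3 [-0.06, 0.55, -0.7, 1.71, 0.4, 1.03, -0.9] 0.0 0.0
[-1, 0, 0]
pos [0.4847 0.2231 0.2086] q [-0.72  0.78 -0.42  1.56  0.8   1.85 -1.2 ] f [-1. -0. -1.] wid 1.001 t 17.6833
MOVE [0.0625, 0.0532, 0.0094] [-1.4867, 0.1359, -2.5882] rows 1.9804130805504554 23.909477020505843
1 [-0.58, 0.6, -0.67, 1.91, 1.07, 1.51, -0.49] 0.0 0.0
2 [-0.07, 0.49, -1.0, 2.01, 1.08, 1.05, 0.61] 0.0 0.0
3 [0.21, 0.79, -1.24, 1.69, 0.78, 1.25, 1.93] 0.0 0.0
[0, 1, 0]
pos [0.4847 0.2231 0.2086] q [-0.72  0.78 -0.42  1.56  0.8   1.85 -1.2 ] f [-1. -0. -1.] wid 1.001 t 17.6833
MOVE [0.0625, 0.0532, 0.0094] [-0.7198, 0.8646, -1.2565] rows 1.9804130805504554 13.49639233387536
1 [-0.53, 0.62, -0.61, 1.73, 0.87, 1.54, -0.78] 0.0 0.0
2 [-0.2, 0.55, -0.83, 1.79, 0.81, 1.23, -0.21] 0.0 0.0
3 [0.15, 0.71, -1.1, 1.69, 0.68, 1.17, 0.44] 0.0 0.0
[0, -1, 0]
pos [0.4847 0.2231 0.2086] q [-0.72  0.78 -0.42  1.56  0.8   1.85 -1.2 ] f [-1. -0. -1.] wid 1.001 t 17.6833
MOVE [0.0625, 0.0532, 0.0094] [0.9038, 0.7524, 1.5698] rows 1.9804130805504554 15.696113543185039
1 [-0.6, 0.74, -0.36, 1.42, 0.56, 1.73, -1.54] 0.0 0.0
2 [-0.46, 0.62, -0.3, 1.49, 0.33, 1.43, -1.89] 0.0 0.0
3 [-0.36, 0.47, -0.25, 1.74, 0.14, 0.95, -2.23] 0.0 0.0
```

Emit:
{"method": "jog_arm", "body": {"motion": [[[0.007, 0.006, 0.001, 0.011, 0.116, 0.018, -1], [0.014, 0.012, 0.002, 0.021, 0.231, 0.036, -1], [0.021, 0.018, 0.003, 0.032, 0.347, 0.054, -1], [0.028, 0.024, 0.004, 0.042, 0.462, 0.072, -1], [0.035, 0.03, 0.005, 0.053, 0.578, 0.089, -1], [0.042, 0.036, 0.006, 0.063, 0.693, 0.107, -1], [0.049, 0.042, 0.007, 0.074, 0.809, 0.125, -1], [0.056, 0.048, 0.008, 0.085, 0.924, 0.143, -1], [0.0625, 0.053, 0.0094, 0.095, 1.04, 0.161, -1], [0.0625, 0.053, 0.0094, 0.095, 1.04, 0.161, -1]]]}}

```text
clock: 18.57
position: [0.5355, 0.2457, 0.1451]
ee_rot: [-2.236, -2.205, 0.009]
force: [0.3, -2.5, -1.3]
width: 1.001
gripper_force: 0.0
```

```bash
python3 - <<'E'
from go import *
Rd=tool([0,0,-1],[1,0,0])
for n in("side","top"):
    snap(n,n+"10.png")
    for q,p,x0 in(("pot",POT,(.505,.113)),("cap",CAP,(.533,.255))):
        for r in silhouettes(q,n)[:1]: print(n,q,round(r["p"],2),r["mask"].sum(),fit(n,p,r["mask"],*x0,.006))
show([.533,.2555,.011],Rd,3)
E
```

```text
side pot 0.52 287 (array([0.50376347, 0.11283378]), np.float64(0.4648445437919122))
side cap 0.84 477 (array([0.53341173, 0.25537929]), np.float64(0.932213777886737))
top pot 0.59 458 (array([0.50730463, 0.11230047]), np.float64(0.9597747385358005))
top cap 0.85 271 (array([0.53464663, 0.25198245]), np.float64(0.6295758280069726))
pos [0.5316 0.2554 0.1474] q [-0.07  0.56 -0.69  1.71  0.41  1.03 -0.9 ] f [-1.  -0.1  0.5] wid 0.998 t 18.8667
MOVE [0.0007, 0.0019, 0.1364] [-0.0035, 0.0044, 0.0026] rows 3.270146224674134 0.049382916484677776
1 [-0.09, 0.6, -0.66, 1.76, 0.45, 0.94, -0.93] 0.0 0.0
2 [-0.11, 0.66, -0.63, 1.79, 0.5, 0.86, -0.98] 0.0 0.0
3 [-0.14, 0.71, -0.59, 1.82, 0.55, 0.77, -1.02] 0.0 0.0
```

Emit:
{"method": "jog_arm", "body": {"motion": [[[0.001, 0.001, 0.03, -0.003, 0.004, 0.003, -1], [0.001, 0.002, 0.06, -0.003, 0.004, 0.003, -1], [0.001, 0.002, 0.09, -0.003, 0.004, 0.003, -1], [0.001, 0.002, 0.115, -0.003, 0.004, 0.003, -1], [0.001, 0.002, 0.13, -0.003, 0.004, 0.003, -1], [0.001, 0.002, 0.137, -0.003, 0.004, 0.003, -1], [0.001, 0.002, 0.137, -0.003, 0.004, 0.003, -1], [0.001, 0.002, 0.137, -0.003, 0.004, 0.003, -1]]]}}

```text
clock: 19.53
position: [0.5341, 0.2554, 0.011]
ee_rot: [2.223, 2.219, 0.001]
force: [0.4, 0.1, 0.0]
width: 0.998
gripper_force: 0.0
```

```bash
python3 - <<'E'
from go import *
show([.533,.2555,.010],tool([0,0,-1],[1,0,0]),1)
E
```

```text
pos [0.5341 0.2554 0.011 ] q [-0.14  0.72 -0.59  1.82  0.55  0.77 -1.02] f [0.4 0.1 0. ] wid 0.998 t 19.5333
MOVE [0.0001, -0.0011, 0.001] [0.0006, -0.0003, -0.0019] rows 0.03714846198856599 0.015900496664722222
1 [-0.14, 0.72, -0.59, 1.82, 0.55, 0.77, -1.02] 0.0 0.0
```

Emit:
{"method": "jog_arm", "body": {"motion": [[[0, -0.001, 0.0005, 0, 0, 0, -0.5], [0, -0.001, 0.0005, 0, 0, 0, -0.2], [0, -0.001, 0.0005, 0, 0, 0, 0.2], [0, -0.001, 0.0005, 0, 0, 0, 0.5], [0, -0.001, 0.0005, 0, 0, 0, 0.5], [0, -0.001, 0.0005, 0, 0, 0, 0.5], [0, -0.001, 0.0005, 0, 0, 0, 0.5]]], "force": 45}}

```text
clock: 20.12
position: [0.5336, 0.2539, 0.0104]
ee_rot: [2.225, 2.217, 0.001]
force: [0.3, -0.2, 4.3]
width: 0.617
gripper_force: 45.0
```

Emit:
{"method": "jog_arm", "body": {"motion": [[[0, 0, -0.015, 0, 0, 0, 0.5], [0, 0, -0.045, 0, 0, 0, 0.5], [0, 0, -0.08, 0, 0, 0, 0.5], [0, 0, -0.11, 0, 0, 0, 0.5], [0, 0, -0.125, 0, 0, 0, 0.5], [0, 0, -0.13, 0, 0, 0, 0.5], [0, 0, -0.13, 0, 0, 0, 0.5], [0, 0, -0.13, 0, 0, 0, 0.5]]]}}

```text
clock: 20.78
position: [0.533, 0.2534, 0.139]
ee_rot: [2.226, 2.217, -0.002]
force: [-0.6, 0.3, -1.8]
width: 0.618
gripper_force: 45.0
```

```bash
python3 - <<'E'
from go import *
s=log();print(s["width"]*.092,s["gripper_force"])
show([.506,.113,.14],tool([0,0,-1],[1,0,0]),2)
for n in("side","top"):
    snap(n,n+"11.png")
    for q,p,x0,z in(("pot",POT,(.505,.113),.006),("cap",CAP,(.533,.255),s["position"][2]-.0045)):
        for r in silhouettes(q,n)[:1]: print(n,q,round(r["p"],2),r["mask"].sum(),fit(n,p,r["mask"],*x0,z))
E
```

```text
0.0568428584027333 44.99981330707669
pos [0.533  0.2534 0.139 ] q [-0.06  0.56 -0.69  1.72  0.41  1.01 -0.91] f [-0.6  0.3 -1.8] wid 0.618 t 20.7833
MOVE [-0.1405, -0.0264, -0.0008] [-0.0005, 0.0009, -0.004] rows 3.4281422009657234 0.033306589132246864
1 [0.07, 0.51, -0.7, 1.82, 0.39, 0.96, -0.8] 0.0 0.0
2 [0.21, 0.46, -0.71, 1.89, 0.37, 0.93, -0.68] 0.0 0.0
side pot 0.81 251 (array([0.50611718, 0.11242261]), np.float64(0.4095034159273988))
side cap 0.52 284 (array([0.53464467, 0.25506844]), np.float64(0.476810073452256))
top pot 0.65 404 (array([0.5062003 , 0.11152862]), np.float64(0.8898690558235699))
top cap 0.62 83 (array([0.53539139, 0.21925876]), np.float64(0.15715976331360948))
```

Emit:
{"method": "jog_arm", "body": {"motion": [[[-0.02, -0.004, 0, 0, 0, 0, 0.5], [-0.05, -0.01, 0, 0, 0, 0, 0.5], [-0.09, -0.017, 0, 0, 0, -0.004, 0.5], [-0.125, -0.024, 0, 0, 0, -0.004, 0.5], [-0.14, -0.027, 0.01, 0, 0, -0.004, 0.5], [-0.143, -0.028, 0.03, 0, 0, -0.004, 0.5], [-0.143, -0.028, 0.042, 0, 0, -0.004, 0.5], [-0.143, -0.028, 0.044, 0, 0, -0.004, 0.5], [-0.143, -0.028, 0.044, 0, 0, -0.004, 0.5]]]}}

```text
clock: 21.83
position: [0.5043, 0.112, 0.0953]
ee_rot: [-2.219, -2.222, 0.001]
force: [0.0, -0.1, -0.5]
width: 0.62
gripper_force: 45.0
```

```bash
python3 - <<'E'
from go import *
s=log()
show([.505,.1103,.080],tool([0,0,-1],[1,0,0]),2)
for n in("side","top"):
    im=snap(n,n+"12.png")
    for q,p,x0,z in(("pot",POT,(.505,.112),.006),("cap",CAP,(.505,.112),s["position"][2]-.0045)):
        for r in silhouettes(q,n)[:1]: print(n,q,round(r["p"],2),r["mask"].sum(),fit(n,p,r["mask"],*x0,z))
a=cv2.imread("pics/side12.png")[230:360,240:400];cv2.imwrite("pics/c12.png",cv2.resize(a,(738,600),interpolation=cv2.INTER_CUBIC))
E
```

```text
pos [0.5043 0.112  0.0953] q [ 0.18  0.51 -0.68  1.94  0.43  0.84 -0.73] f [ 0.  -0.1 -0.5] wid 0.62 t 21.8333
MOVE [-0.0017, 0.0008, 0.0153] [-0.0014, -0.0004, 0.0015] rows 0.37055655641822505 0.017042543361060387
1 [0.18, 0.52, -0.68, 1.95, 0.44, 0.82, -0.74] 0.0 0.0
2 [0.17, 0.53, -0.67, 1.96, 0.45, 0.8, -0.75] 0.0 0.0
side pot 0.63 413 (array([0.50189911, 0.11752546]), np.float64(0.655286675369013))
side cap 0.79 384 (array([0.50418971, 0.11608272]), np.float64(0.7527001862197393))
top cap 0.22 7 (array([0.495, 0.102]), np.float64(0.0))
```

View pics/c12.png

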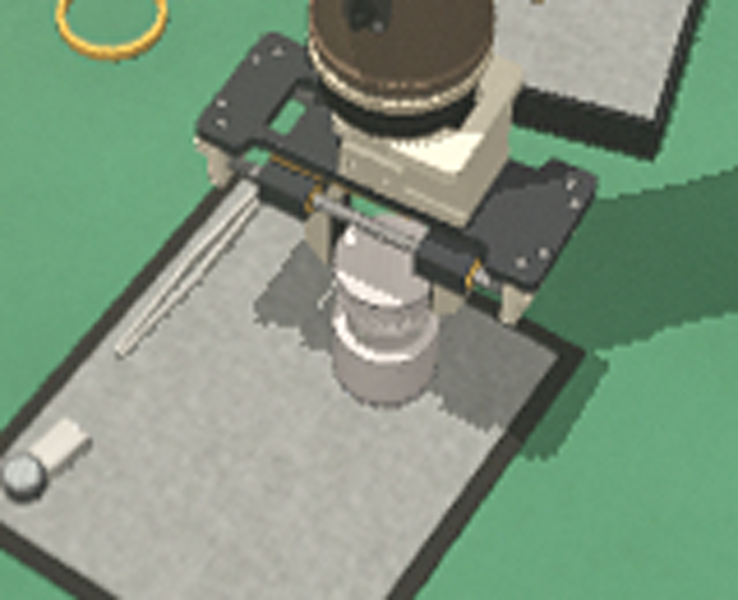

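The side crop shows the cap (left edge about 335) hovering nearly concentric over the pot (left edge about 332), with the shoulder and neck visible. Lowering.

Emit:
{"method": "jog_arm", "body": {"motion": [[[-0.0005, 0.0008, 0.004, 0, 0, 0, 0.5], [-0.0005, 0.0008, 0.008, 0, 0, 0, 0.5], [-0.0005, 0.0008, 0.012, 0, 0, 0, 0.5], [-0.0005, 0.0008, 0.016, 0, 0, 0, 0.5], [-0.0005, 0.0008, 0.018, 0, 0, 0, 0.5], [-0.0005, 0.0008, 0.02, 0, 0, 0, 0.5], [-0.0005, 0.0008, 0.021, 0, 0, 0, 0.5], [-0.0005, 0.0008, 0.021, 0, 0, 0, 0.5]]], "force": 60}}

```text
clock: 22.8
position: [0.5055, 0.1106, 0.0748]
ee_rot: [2.221, 2.222, 0.0]
force: [0.1, -0.3, -0.6]
width: 0.615
gripper_force: 60.0
```

```bash
python3 - <<'E'
from go import *
s=log();print(s["position"],s["force"],s["ft_torque"],s["joints"].round(2),s["width"])
E
```

```text
[0.50552013 0.1105932  0.07483161] [ 0.14298475 -0.34812328 -0.59868338] [ 0.00772246 -0.08974184  0.04185075] [ 0.17  0.54 -0.66  1.96  0.46  0.79 -0.76] 0.6153603863935997
```

Emit:
{"method": "jog_arm", "body": {"motion": [[[0, 0, 0.001, 0, 0, 0, 0.5], [0, 0, 0.002, 0, 0, 0, 0.5], [0, 0, 0.003, 0, 0, 0, 0.5], [0, 0, 0.004, 0, 0, 0, 0.5], [0, 0, 0.005, 0, 0, 0, 0.5], [0, 0, 0.005, 0, 0, 0, 0.5]]]}}

```text
clock: 23.3
position: [0.5054, 0.1108, 0.0699]
ee_rot: [2.221, 2.222, 0.0]
force: [-1.7, 0.4, -0.0]
width: 0.618
gripper_force: 60.0
```

Emit:
{"method": "jog_arm", "body": {"motion": [[[0, 0, 0.001, 0, 0, 0, 0.5], [0, 0, 0.002, 0, 0, 0, 0.5], [0, 0, 0.002, 0, 0, 0, 0.5]]]}}

```text
clock: 23.55
position: [0.5056, 0.1108, 0.0682]
ee_rot: [2.221, 2.222, 0.001]
force: [-2.7, 0.2, 3.2]
width: 0.618
gripper_force: 60.0
```

Emit:
{"method": "jog_arm", "body": {"motion": [[[0, 0, 0.001, 0, 0, 0, 0.5], [0, 0, 0.0015, 0, 0, 0, 0.5], [0, 0, 0.0015, 0, 0, 0, 0.5]]]}}

```text
clock: 23.8
position: [0.5056, 0.1104, 0.0663]
ee_rot: [2.221, 2.221, 0.0]
force: [-0.3, -0.3, -0.2]
width: 0.617
gripper_force: 60.0
```

Emit:
{"method": "jog_arm", "body": {"motion": [[[0, 0, 0.001, 0, 0, 0, 0.5], [0, 0, 0.0015, 0, 0, 0, 0.5], [0, 0, 0.0015, 0, 0, 0, 0.5]]]}}

```text
clock: 24.05
position: [0.5056, 0.1102, 0.0647]
ee_rot: [2.221, 2.221, -0.0]
force: [0.3, 0.4, -2.9]
width: 0.618
gripper_force: 60.0
```

Emit:
{"method": "jog_arm", "body": {"motion": [[[0, 0, 0.001, 0, 0, 0, 0.5], [0, 0, 0.0018, 0, 0, 0, 0.5], [0, 0, 0.0018, 0, 0, 0, 0.5]]]}}

```text
clock: 24.3
position: [0.5055, 0.1106, 0.0631]
ee_rot: [2.221, 2.222, 0.0]
force: [-0.9, 0.6, -0.5]
width: 0.616
gripper_force: 60.0
```

Emit:
{"method": "jog_arm", "body": {"motion": [[[0, 0, 0.0005, 0, 0, 0, 0.5], [0, 0, 0.001, 0, 0, 0, 0.5], [0, 0, 0.001, 0, 0, 0, 0.5]]]}}

```text
clock: 24.55
position: [0.5056, 0.1107, 0.0624]
ee_rot: [2.221, 2.221, 0.001]
force: [-0.9, 0.3, 0.7]
width: 0.618
gripper_force: 60.0
```

Emit:
{"method": "jog_arm", "body": {"motion": [[[0, 0, 0.0005, 0, 0, 0, 0.5], [0, 0, 0.001, 0, 0, 0, 0.5], [0, 0, 0.001, 0, 0, 0, 0.5]]]}}

```text
clock: 24.8
position: [0.5057, 0.1107, 0.0622]
ee_rot: [2.22, 2.221, 0.001]
force: [-5.9, -2.2, 13.8]
width: 0.621
gripper_force: 60.0
```

Emit:
{"method": "jog_arm", "body": {"motion": [[[0, 0, 0.0005, 0, 0, 0, 0.5], [0, 0, 0.001, 0, 0, 0, 0.5], [0, 0, 0.001, 0, 0, 0, 0.5]]]}}

```text
clock: 25.05
position: [0.5057, 0.1107, 0.0621]
ee_rot: [2.22, 2.22, 0.001]
force: [-8.3, -3.2, 27.2]
width: 0.616
gripper_force: 60.0
```

Emit:
{"method": "jog_arm", "body": {"motion": [[[0, 0, 0, 0, 0, 0, 0.5], [0, 0, 0, 0, 0, 0, 0.5], [0, 0, 0, 0, 0, 0, 0.5], [0, 0, 0, 0, 0, 0, 0.5], [0, 0, 0, 0, 0, 0, 0.5], [0, 0, 0, 0, 0, 0, 0.5]]]}}

```text
clock: 25.55
position: [0.5058, 0.1108, 0.0621]
ee_rot: [2.22, 2.22, 0.001]
force: [-9.4, -2.7, 27.5]
width: 0.616
gripper_force: 60.0
```

```bash
python3 - <<'E'
from go import *
s=log();print(s["position"],s["force"],s["gripper_force"])
snap("side","s13.png");t=snap("top","t13.png")[190:310,330:480,::-1]
a=cv2.imread("pics/s13.png")[230:360,240:400];cv2.imwrite("pics/c13.png",np.hstack([cv2.resize(a,(492,400),interpolation=cv2.INTER_CUBIC),cv2.copyMakeBorder(cv2.resize(t,(300,240)),0,160,0,0,0)]))
E
```

```text
[0.50577698 0.11075756 0.06214994] [-9.3778723  -2.65763564 27.48097865] 60.009346129372716
```

View pics/c13.png

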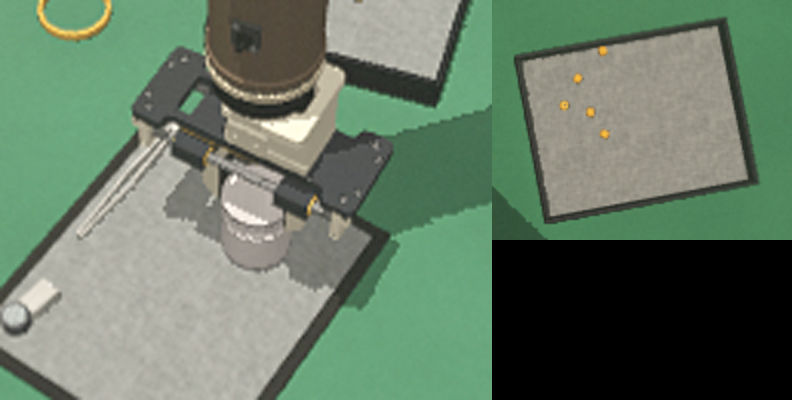

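The cap sits on the pot with only a thin gap at the shoulder, pressed at about 27 N, and all five beads are in the tray. Handing in.

```bash
python3 -c "
from cell import sign_off
print(sign_off())"
```

```text
the job is handed in; nothing more can be done
None
```

I handed the job in at about 26 s with all five charms in the tray, the canister upright on the pad, and the cap at its hard stop, held down at about 27 N; the click shows only as a drop in push force, not a captured 10–14 N peak.

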